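Wind the bench lamp and hold its spring dial on full beam

ROBOT

A 7-joint arm with a two-finger parallel gripper is mounted at the origin on a cart in front of the work surface, level with it; the furniture and walls round the work are solid. World frame = base frame: x ahead of the robot, y to its left, z up, the work surface at z = 0. Lengths are in m, angles in rad, forces in N, time in s.
With the tool pointing down it reaches from about 0.425 to 0.925 m from the base axis. Payload 6.8 kg.
Tool frame: the origin (TCP) lies between the finger pads; the fingertips stand 11 mm ahead of it and the grasp point (between the pads) lies 8 mm behind it; z points along the fingers, y is the line along which they close (so a half turn about z gives the same grasp; the last joint's range is limited). The gripper opens to 85 mm and grips with 20 to 120 N. Pads are 22 mm wide; open, the fingers measure 114 mm over their backs; the gripper's body (76 mm by 85 mm) begins 54 mm behind the grasp point. The pads swing forward as they close: fully open they stand 13 mm farther back than shut.
Start: joints at [-1.329, 0.477, 0.022, 1.555, -0.011, 1.109, -0.083], TCP at [0.231, 0.634, 0.242] pointing down, gripper open.
Joint ranges: [-2.96, 2.96], [-0.34, 2.1], [-1.41, 1.46], [0.24, 2.44], [-1.37, 4.51], [0.17, 1.92], [-2.96, 2.96]. Speed limits (rad/s): [2.39, 2.39, 3.14, 3.14, 3.14, 3.14, 3.14].

INTERFACE

Orientations are given as a rotation vector (axis times angle).
In Python, from bench import r gives the robot as it stands.
- The arm moves only by the tool send_rows, never from a script. Its argument "deltas" is a list of rows, each an object of numbers: "dx", "dy", "dz": the shift along the world's x, y, z in mm; "rx", "ry", "rz": the turn, a rotation vector about the world's x, y, z in degrees. A call has 1 to 5 rows; each row is the pose to reach, as a shift and turn from the pose commanded when the call began; what a row does not reach only later rows make up. A row lasts 1/12 s, in which the tool goes at most 41.7 mm and 7.16 degrees, less where a joint would pass 70% of its speed; a pose out of reach is approached as far as the arm can. A call with a gripper value outside its range is refused whole. "jaw" is the finger opening in mm, from 0 to 85.4, set as the call begins (left out, the last holds). The fingers move at their own pace and stop on an object; "newtons" is the grip in N (left out, the last holds). Time passes only in rows, so rows that repeat a pose let the fingers close. It gives the time, the measured TCP pose, the force, the opening and the grip force at its end, in the units of the state.
- r.get_obs(): the state, without advancing time (a new reading comes with each control period).
- r.grab_frame(name): name is "scene" or "side" or "wrist"; returns a dict with "frame" (480x640x3 uint8, blue, green, red), "z_map" (480x640 float32, m along the optical axis (not along the pixel's ray), 0 where there is no reading), "vertical_fov" (degrees; the focal length in pixels is half the picture's height over the tangent of half this angle, whatever the lens; pixels are square), "cx", "cy" (the principal point, pixels), "xyz" and "orientation" of the camera in the world. Camera axes: x right, y down, z forward; pixel columns grow to the right and rows downward; lengths in m; the calibration is good to about 2 mm. The wrist camera is an equidistant fisheye: a pixel r from the principal point sees the ray r / f radians off the axis. A picture is of the moment at which its call begins.
- r.hand_in(): hands the job in; it is judged then, once.
The state is a dict: "clock": time; "joints": joint angles; "qvel": joint speeds; "tau": joint torques, N m; "tcp_pos": TCP position; "orientation": TCP orientation; "contact_force": force on the tool from outside, world axes, zero at the start; "moment": the same for the moment, N m; "grip_width": finger opening in m; "gripper_force": force on a finger pad.
Only numpy, scipy, OpenCV 4.12 (cv2) and the standard library are available. Lean on these libraries where they do the work, as an engineer would, in place of code of your own. Each camera call takes 0.05 s, during which the arm holds its last target. There are 200 camera calls.

TASK

Wind up the yellow bench lamp by turning its crank at least two full turns clockwise (as the arrow on its case shows). Then light the chrome cap: turn the red spring-return dial clockwise past its first and second clicks to the third (its white line at the three orange dots), and keep hold of it there against the spring. Finish while still holding the dial; the cap, the pliers and the tape measure stay where they are.

Things in the scene. Friction and masses are not known exactly. Their poses are not given: they have to be found in the camera images.
- work_lamp: Yellow wind-up bench lamp with a black rubber band and black top plate, fixed to the table: a box 130 (x) x 260 (y) x 55 mm high, origin at the centre of its underside, x pointing away from the robot when its yaw is 0. The lamp's lens is on its +y end and reaches y = +153 mm. Crank axis at x 0, y -80 mm; dial axis at x 0, y +70 mm; both axes are vertical.
- crank_axis (a point): Point on the vertical axis of the crank, at the height of the middle of its handle (96 mm above the table).
- crank_handle (a point): Centre of the crank's upright black handle: a round grip 20 to 23 mm thick and 42 mm tall (75 to 117 mm above the table), 45 mm out from the crank axis. It spins freely on its pin, so it may be held while it goes round. The steel crank arm below it reaches up to 73 mm above the table. Turning takes about 2 N at the handle.
- crank (a joint): Angle of the crank in rad, growing as it is wound clockwise seen from above; it starts anywhere between 0 and 0.8, does not spring back and goes on turning without a stop (backward there is a stop at -0.3). Two full turns are 12.57 rad.
- dial_grip (a point): Centre of the red grip bar of the dial, 89 mm above the table, on the dial's vertical axis. The bar is 48 mm long (this point's x axis, towards the end with the white line), 14 mm wide (y axis) and stands from 69 to 103 mm above the table on a round black disc of 52 mm diameter whose top is 69 mm above the table. Pinch the bar across its width.
- dial (a joint): Angle of the dial in rad: 0 at rest (white line at the white bar mark), growing clockwise seen from above. Clicks at 0.40 (one white dot), 0.80 (two white dots) and 1.20 (three orange dots); stop at 1.60. A spring turns it back to 0 from anywhere as soon as it is let go: 0.05 N m at rest, 0.11 N m at the third click, with 0.025 N m more or less between clicks.
- cap_centre (a point): Centre of the loose chromed wheel cap (100 mm across, 63 mm high) that stands in front of the lens; not to be moved.
- pliers: Loose pliers with red handles, 56 x 170 x 14 mm, lying to the right of the lamp; origin under its middle. Not to be moved.
- tape: Loose yellow tape measure, 66 x 76 x 34 mm, beyond the lamp; origin under its middle. Not to be moved.

How it is judged:
On the way, in this order (a step that is already met when the one before it is completed fails the run):
1. the crank has been wound two full turns, the dial still short of its third click (value of joint crank above 12.45 rad and value of joint dial below 0.9 rad), for 0.1 s.
2. the dial is held at its third click (value of joint dial between 1.06 and 1.34 rad and contact force between the fingers and work_lamp above 0.5 N), for 0.5 s.
At the end, for the whole second after the job is handed in: Crank first wound to 12.45 rad or more (two full turns less 0.12 rad, counting where it stood); dial still, 1.06 to 1.34 rad (third click +-0.14), the fingers holding it with over 0.5 N; chrome cap, pliers and tape measure within 30 mm of their starts (all of step 2 and value of joint crank above 12.4 rad and velocity of joint dial between -0.15 and 0.15 rad/s and distance of each of cap_centre, pliers, tape from where it was at the start of the episode below 0.03 m); the arm keeps its last pose, push and grip.
It fails at once if the chrome cap, the pliers or the tape measure is shifted by more than 30 mm (distance of any of cap_centre, pliers, tape from where it was at the start of the episode above 0.03 m).
It also fails if it takes over 61 s, if anything falls off the work surface, if the arm or the gripper's body presses on something with over 40 N, if the wrist force passes 120 N, or if a joint passes its speed limit or range.

## Working session

There is one attempt and no reset: what is moved stays moved. The work goes in short steps, Python scripts to look and compute and a tool call to move; the robot and the scene stay as the last step left them, time stands still between calls to the robot, and variables do not carry over. Pictures are saved under pics/ and viewed, at most 10 in all, crops included, and the job is handed in when it is done.

Besides the shell and the picture viewer there is one more tool, called after "Call:" in YAML: its name, and indented under it one key for each argument. send_rows: Moves the arm, as the interface text tells. Its arguments: {"type":"object","properties":{"deltas":{"type":"array","items":{"type":"object","properties":{"dx":{"type":"number"},"dy":{"type":"number"},"dz":{"type":"number"},"rx":{"type":"number"},"ry":{"type":"number"},"rz":{"type":"number"}}}},"jaw":{"type":"number"},"newtons":{"type":"number"}},"required":["deltas"]}

```bash
mkdir -p pics
cat > h.py <<'E'
import numpy as np, cv2
from scipy.spatial.transform import Rotation as R
from bench import r
def pts(o):
    z=o["z_map"];h,w=z.shape
    f=h/2/np.tan(np.radians(o["vertical_fov"])/2)
    u,v=np.meshgrid(np.arange(w),np.arange(h))
    p=np.stack([(u-o["cx"])/f*z,(v-o["cy"])/f*z,z],-1)
    q=np.array(o["orientation"])
    M=R.from_rotvec(q).as_matrix() if q.size==3 else (R.from_quat(q).as_matrix() if q.size==4 else q)
    return p@M.T+np.array(o["xyz"])
E
python3 - <<'E'
from h import *
s=r.get_obs();print({k:np.round(v,3) for k,v in s.items()})
ims=[]
for n in("scene","side"):
    o=r.grab_frame(n);print(n,o["xyz"],o["orientation"],o["vertical_fov"],o["cx"],o["cy"])
    np.savez(n,**o);cv2.imwrite(f"pics/{n}.png",o["frame"])
E
```

```text
{'clock': np.float64(0.0), 'joints': array([-1.329,  0.478,  0.022,  1.556, -0.011,  1.109, -0.083]), 'qvel': array([-0.   , -0.001,  0.001,  0.001, -0.001,  0.002, -0.002]), 'tau': array([-0.0000e+00, -5.9646e+01,  1.6080e+00, -2.8119e+01,  1.2000e-02,
        1.0000e-02, -0.0000e+00]), 'tcp_pos': array([0.231, 0.634, 0.241]), 'orientation': array([-5.470e-01, -3.094e+00,  3.000e-03]), 'contact_force': array([0.197, 0.402, 0.693]), 'moment': array([ 0.036,  0.06 , -0.014]), 'gripper_force': np.float64(0.0), 'grip_width': np.float64(0.085)}
scene [-0.23264536 -0.58142987  0.85791543] [-2.02705774  1.06129867 -0.5267122 ] 46.168103905261084 314.30194630366157 242.42378996526853
side [ 1.18205722 -0.09253733  1.04344601] [-2.02008718 -1.76203381  0.49504868] 53.34002539587272 321.3045458465962 238.20865544686197
```

View pics/scene.png

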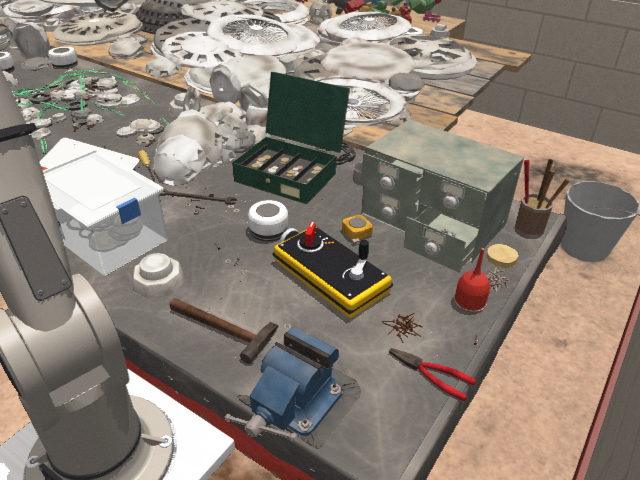

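View pics/side.png

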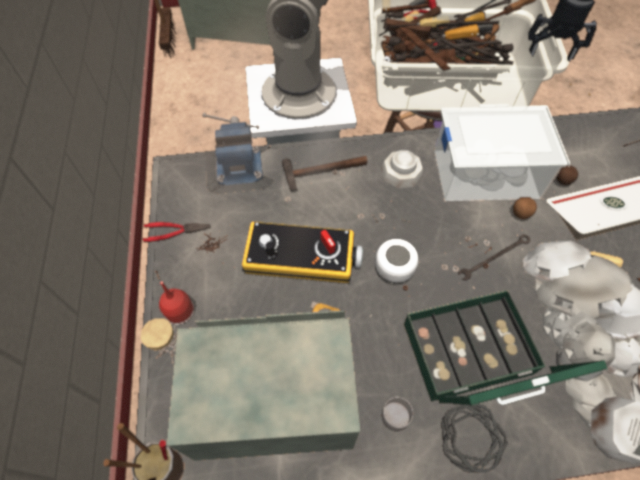

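The scene view shows the lamp at about (335,270), with the dial at (311,233) and the crank handle at (363,250). In the side view the crank is at (267,243) and the dial at (328,243). Next I'll measure them from the depth in both views.

Run:
```python
from h import *
for n,roi in(("scene",(265,215,400,320)),("side",(235,215,365,285))):
    o=dict(np.load(n+".npz"));P=pts(o);x0,y0,x1,y1=roi
    p=P[y0:y1,x0:x1].reshape(-1,3);c=o["frame"][y0:y1,x0:x1].reshape(-1,3).astype(int)
    hsv=cv2.cvtColor(o["frame"],cv2.COLOR_BGR2HSV)[y0:y1,x0:x1].reshape(-1,3).astype(int)
    ok=(p[:,2]>0.045)&(p[:,2]<.13)
    lamp=ok&(p[:,2]<.066)
    # lamp yellow+black plate -> min area rect
    (cx,cy),(w,h),a=cv2.minAreaRect((p[lamp][:,:2]*1000).astype(np.float32));print(n,"lamp rect",cx,cy,w,h,a,"z",np.median(p[lamp][:,2]))
    red=ok&(p[:,2]>.068)&((hsv[:,0]<8)|(hsv[:,0]>172))&(hsv[:,1]>150)
    q=p[red];print("red",len(q),q.mean(0),q.min(0),q.max(0));t=q[q[:,2]>.09]
    if len(t)>5:
        print("  top",len(t),t.mean(0),cv2.minAreaRect((t[:,:2]*1000).astype(np.float32)))
    hd=ok&(p[:,2]>.08)&(hsv[:,1]<120)
    q=p[hd];print("handle",len(q),q.mean(0),q.min(0),q.max(0))
    t=q[q[:,2]>.108]
    if len(t):print("  top",len(t),t.mean(0))
    crop=o["frame"][y0:y1,x0:x1];cv2.imwrite(f"pics/{n}_c.png",cv2.resize(crop,None,fx=5,fy=5,interpolation=cv2.INTER_CUBIC))
a=cv2.imread("pics/scene_c.png");b=cv2.imread("pics/side_c.png")
a=cv2.resize(a,(384,300));b=cv2.resize(b,(400,215));cv=np.zeros((300,784,3),np.uint8);cv[:,:384]=a;cv[:215,384:]=b;cv2.imwrite("pics/both.png",cv)
```

```text
scene lamp rect 598.390625 -19.399581909179688 355.75982666015625 128.17628479003906 77.30941772460938 z 0.05259394503421455
red 173 [ 0.59884464 -0.0040668   0.08973129] [ 0.58331014 -0.01371169  0.06829561] [0.63041463 0.01171802 0.10320881]
  top 95 [ 0.6007907  -0.00269001  0.0984703 ] ((605.9741821289062, 0.19079017639160156), (48.048221588134766, 14.985267639160156), 20.192584991455078)
handle 166 [ 0.61185479 -0.12766945  0.10243979] [ 0.60249251 -0.1458576   0.08106061] [0.63124777 0.00964169 0.11730351]
  top 60 [ 0.61407324 -0.13417483  0.11340434]
side lamp rect 597.2572631835938 -51.56207275390625 281.82415771484375 129.0843963623047 76.11880493164062 z 0.053445367179865144
red 158 [0.6127267  0.00244656 0.09264124] [ 0.58585305 -0.00923974  0.06833222] [0.63480488 0.01974134 0.10749702]
  top 100 [0.60989432 0.00211395 0.09950491] ((610.4437866210938, 4.238399505615234), (48.7463264465332, 15.011321067810059), 21.117206573486328)
handle 142 [ 0.62229639 -0.11175495  0.10553843] [ 0.60931867 -0.14099472  0.08015135] [0.6306713  0.01305925 0.11905483]
  top 67 [ 0.61979594 -0.13059592  0.11457979]
```

View pics/both.png

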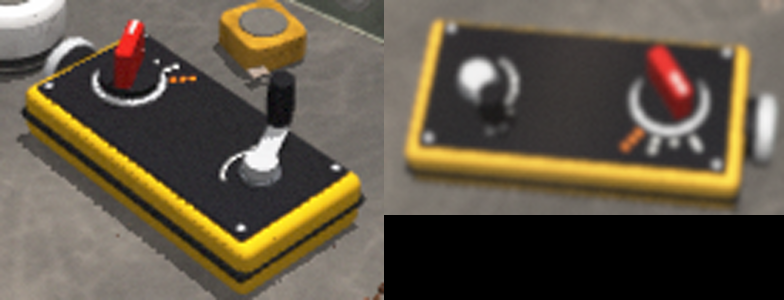

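The crops agree: the dial is at about (0.608, 0.002), with its line end towards +x at about 20° yaw. The handle is at about (0.617, -0.132). The lamp yaw is about -13°, and the crank radius of about 46 mm matches the text. I'll check path clearance and refine the handle.

Run:
```python
from h import *
from scipy.optimize import least_squares
for n,roi in(("scene",(340,225,385,290)),("side",(250,225,290,260))):
    o=dict(np.load(n+".npz"));P=pts(o);x0,y0,x1,y1=roi
    p=P[y0:y1,x0:x1].reshape(-1,3)
    t=p[(p[:,2]>.08)&(p[:,2]<.112)]
    # visible side points: cylinder r=10.75mm, robust
    f=lambda c:np.hypot(t[:,0]-c[0],t[:,1]-c[1])-.0108
    cam=np.array(o["xyz"])[:2];g=t[:,:2].mean(0);g=g+.008*(g-cam)/np.linalg.norm(g-cam)
    print(n,"handle",least_squares(f,g,loss="soft_l1",f_scale=.002).x,len(t))
    A=P.reshape(-1,3);a=np.array([.231,.634]);b=np.array([.61,-.13]);d=b-a;L=np.linalg.norm(d);d/=L
    s=(A[:,:2]-a)@d;e=np.abs((A[:,0]-a[0])*d[1]-(A[:,1]-a[1])*d[0])
    for k in np.arange(.15,.85,.1):
        m=(s>k)&(s<k+.1)&(e<.12)&(A[:,2]<.5);print("%.2f:%.3f"%(k,np.percentile(A[m,2],99) if m.sum()>10 else -1),end=" ")
    hsv=cv2.cvtColor(o["frame"],cv2.COLOR_BGR2HSV).reshape(-1,3).astype(int)
    m=(np.abs(A[:,0]-.6)<.13)&(np.abs(A[:,1]+.07)<.22)&(A[:,2]>.03)&(A[:,2]<.0565)&(hsv[:,0]>18)&(hsv[:,0]<32)&(hsv[:,1]>150)
    m&=~((A[:,0]>.7)&(A[:,1]>-.03))
    q=(A[m,:2]*1000).astype(np.float32);print("\nyellow",cv2.minAreaRect(q),m.sum())
```

```text
scene handle [ 0.616546   -0.13278055] 115
0.15:0.160 0.25:0.161 0.35:0.155 0.45:0.022 0.55:0.028 0.65:0.100 0.75:0.071 
yellow ((589.3386840820312, -61.51219177246094), (273.2212219238281, 129.54664611816406), 76.78729248046875) 1273
side handle [ 0.61742426 -0.13042958] 68
0.15:0.163 0.25:0.163 0.35:0.157 0.45:0.018 0.55:0.004 0.65:0.103 0.75:0.071 
yellow ((597.0674438476562, -63.52488708496094), (262.2347412109375, 128.2051544189453), 76.58467102050781) 1160
```

Call:
send_rows:
  deltas:
    - {"dx":15,"dy":-30,"dz":15}
    - {"dx":32,"dy":-62,"dz":30}
    - {"dx":50,"dy":-98,"dz":40}
    - {"dx":68,"dy":-134,"dz":40}
    - {"dx":86,"dy":-170,"dz":40}
  jaw: 50
  newtons: 25

```text
$.deltas[0]: bad value
```

Call:
send_rows:
  deltas:
    - {"dx":15,"dy":-30,"dz":15,"rx":0,"ry":0,"rz":0}
    - {"dx":32,"dy":-62,"dz":25,"rx":0,"ry":0,"rz":0}
    - {"dx":50,"dy":-98,"dz":30,"rx":0,"ry":0,"rz":0}
    - {"dx":68,"dy":-134,"dz":30,"rx":0,"ry":0,"rz":0}
    - {"dx":86,"dy":-170,"dz":30,"rx":0,"ry":0,"rz":0}
  jaw: 50
  newtons: 25

```text
clock: 0.52
tcp_pos: [0.3179, 0.4624, 0.2724]
orientation: [0.546, 3.094, 0.0]
contact_force: [1.4, -0.5, -0.3]
grip_width: 0.0501
gripper_force: 0.0
```

Call:
send_rows:
  deltas:
    - {"dx":18,"dy":-36,"dz":0,"rx":0,"ry":0,"rz":0}
    - {"dx":36,"dy":-72,"dz":0,"rx":0,"ry":0,"rz":0}
    - {"dx":54,"dy":-108,"dz":0,"rx":0,"ry":0,"rz":0}
    - {"dx":72,"dy":-144,"dz":0,"rx":0,"ry":0,"rz":0}
    - {"dx":90,"dy":-180,"dz":0,"rx":0,"ry":0,"rz":0}

```text
clock: 0.93
tcp_pos: [0.4076, 0.282, 0.2722]
orientation: [-0.546, -3.093, 0.0]
contact_force: [0.7, 0.5, -0.5]
grip_width: 0.0498
gripper_force: 0.0
```

Call:
send_rows:
  deltas:
    - {"dx":18,"dy":-36,"dz":0,"rx":0,"ry":0,"rz":0}
    - {"dx":36,"dy":-72,"dz":0,"rx":0,"ry":0,"rz":0}
    - {"dx":54,"dy":-108,"dz":0,"rx":0,"ry":0,"rz":0}
    - {"dx":72,"dy":-144,"dz":0,"rx":0,"ry":0,"rz":0}
    - {"dx":90,"dy":-180,"dz":0,"rx":0,"ry":0,"rz":0}

```text
clock: 1.35
tcp_pos: [0.4976, 0.1022, 0.2723]
orientation: [-0.546, -3.094, -0.0]
contact_force: [0.9, 0.8, -0.3]
grip_width: 0.0503
gripper_force: 0.0
```

Call:
send_rows:
  deltas:
    - {"dx":18,"dy":-36,"dz":0,"rx":0,"ry":0,"rz":0}
    - {"dx":36,"dy":-72,"dz":0,"rx":0,"ry":0,"rz":0}
    - {"dx":54,"dy":-108,"dz":0,"rx":0,"ry":0,"rz":0}
    - {"dx":67,"dy":-134,"dz":0,"rx":0,"ry":0,"rz":0}
    - {"dx":67,"dy":-134,"dz":0,"rx":0,"ry":0,"rz":0}

```text
clock: 1.77
tcp_pos: [0.5657, -0.0373, 0.2723]
orientation: [0.561, 3.089, -0.005]
contact_force: [-0.6, -0.6, 0.6]
grip_width: 0.0498
gripper_force: 0.0
```

Run:
```python
from h import *
s=r.get_obs();print(s["tcp_pos"],s["joints"],s["orientation"])
o=r.grab_frame("wrist");np.savez("w1",**o);cv2.imwrite("pics/w1.png",o["frame"]);print(o["xyz"],o["orientation"],o["vertical_fov"])
```

```text
[ 0.5656763  -0.03729946  0.27234534] [-0.39505134  0.2815721   0.43020239  1.80839629 -0.12763965  1.07826344
  1.29236969] [ 0.5605894   3.08930539 -0.00549521]
[ 0.49134333 -0.00933434  0.40343633] [2.35774469 1.63375908 0.25711072] 65.70646984690485
```

View pics/w1.png

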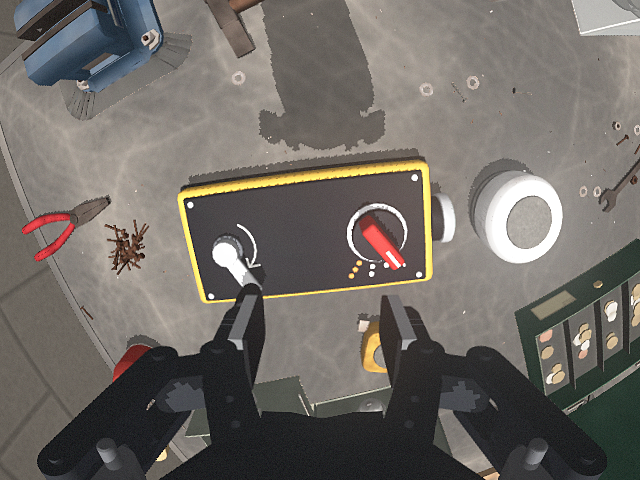

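The wrist view shows the crank hub at (225,252) and its arm pointing to about (258,283), away from the robot. The dial bar is centred at about (380,240), with the white line at rest at the lower right. I'll triangulate from this view as well.

```bash
cat >> h.py <<'E'
def wpts(o):
    z=o["z_map"];h,w=z.shape;f=h/2/np.tan(np.radians(o["vertical_fov"])/2)
    u,v=np.meshgrid(np.arange(w)-o["cx"],np.arange(h)-o["cy"]);t=np.hypot(u,v)/f;k=np.tan(t)/np.maximum(t,1e-9)/f
    p=np.stack([u*k*z,v*k*z,z],-1)
    return p@R.from_rotvec(o["orientation"]).as_matrix().T+np.array(o["xyz"])
E
python3 - <<'E'
from h import *
o=dict(np.load("w1.npz"));P=wpts(o);hsv=cv2.cvtColor(o["frame"],cv2.COLOR_BGR2HSV).astype(int)
A=P.reshape(-1,3);H=hsv.reshape(-1,3)
box=np.zeros((480,640),bool);box[195:280,340:420]=1
m=box.ravel()&((H[:,0]<8)|(H[:,0]>172))&(H[:,1]>150)&(A[:,2]>.095)&(A[:,2]<.11)
q=A[m];print("dial",len(q),q.mean(0),cv2.minAreaRect((q[:,:2]*1000).astype(np.float32)))
for (u,v) in((225,252),(236,265),(376,233),(190,205),(210,297),(415,178),(418,275)):print((u,v),P[v,u].round(4))
b=np.zeros((480,640),bool);b[150:310,170:440]=1
m=b.ravel()&(H[:,0]>18)&(H[:,0]<32)&(H[:,1]>150)&(A[:,2]>.03)&(A[:,2]<.06);q=A[m]
print(cv2.minAreaRect((q[:,:2]*1000).astype(np.float32)),len(q))
E
```

```text
dial 667 [0.606273   0.0016706  0.10238701] ((609.5694580078125, 2.582798957824707), (47.809593200683594, 13.606268882751465), 20.51311683654785)
(225, 252) [ 0.5718 -0.1409  0.0729]
(236, 265) [ 0.5883 -0.1368  0.0715]
(376, 233) [5.939e-01 4.000e-04 1.040e-01]
(190, 205) [ 0.5177 -0.1607  0.0569]
(210, 297) [ 0.6168 -0.1866  0.0562]
(415, 178) [0.571  0.0551 0.0566]
(418, 275) [0.6697 0.0298 0.0557]
((591.953857421875, -64.56602478027344), (256.4648132324219, 128.2353515625), 76.08938598632812) 1487
```

Call:
send_rows:
  deltas:
    - {"dx":18,"dy":-34,"dz":-20,"rx":0,"ry":0,"rz":0}
    - {"dx":36,"dy":-68,"dz":-50,"rx":0,"ry":0,"rz":0}
    - {"dx":54,"dy":-101,"dz":-80,"rx":0,"ry":0,"rz":0}
    - {"dx":54,"dy":-101,"dz":-105,"rx":0,"ry":0,"rz":0}
    - {"dx":54,"dy":-101,"dz":-115,"rx":0,"ry":0,"rz":0}

```text
clock: 2.23
tcp_pos: [0.6161, -0.1325, 0.1523]
orientation: [-0.55, -3.087, 0.003]
contact_force: [-1.1, 0.2, -0.9]
grip_width: 0.05
gripper_force: 0.0
```

Run:
```python
from h import *
s=r.get_obs();print(s["tcp_pos"],s["joints"],s["orientation"])
o=r.grab_frame("wrist");cv2.imwrite("pics/w2.png",o["frame"]);P=wpts(o);print(r.get_obs()["tcp_pos"])
A=P.reshape(-1,3);m=(A[:,2]>.112)&(A[:,2]<.122)&(np.hypot(A[:,0]-.618,A[:,1]+.131)<.025);q=A[m]
print(len(q),q.mean(0) if len(q) else 0, cv2.minEnclosingCircle((q[:,:2]*1000).astype(np.float32)))
```

```text
[ 0.61606878 -0.1324923   0.15229611] [-0.18479018  0.52737529  0.40813038  1.76572988 -0.25402506  0.90739987
  1.5508803 ] [-5.49817464e-01 -3.08657558e+00  2.81417223e-03]
[ 0.61529065 -0.1301279   0.15201751]
1213 [ 0.61634318 -0.13193294  0.11631186] ((617.1937255859375, -132.01939392089844), 10.368386268615723)
```

View pics/w2.png

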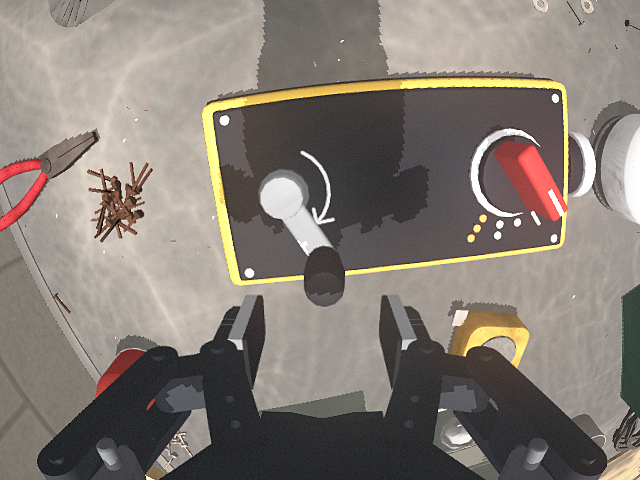

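The handle sits between the open fingers in the picture. Its top centre is measured at (617, -132), height 0.116, which agrees with the text. Now I'll lower and close.

Call:
send_rows:
  deltas:
    - {"dx":1,"dy":-1,"dz":-25,"rx":0,"ry":0,"rz":0}
    - {"dx":1,"dy":-1,"dz":-50,"rx":0,"ry":0,"rz":0}
    - {"dx":1,"dy":-1,"dz":-62,"rx":0,"ry":0,"rz":0}
    - {"dx":1,"dy":-1,"dz":-63,"rx":0,"ry":0,"rz":0}
    - {"dx":1,"dy":-1,"dz":-63,"rx":0,"ry":0,"rz":0}

```text
clock: 2.7
tcp_pos: [0.6194, -0.1304, 0.0949]
orientation: [-0.544, -3.094, -0.001]
contact_force: [-0.0, 0.3, 0.5]
grip_width: 0.0499
gripper_force: 0.0
```

Call:
send_rows:
  deltas:
    - {"dx":0,"dy":0,"dz":0,"rx":0,"ry":0,"rz":0}
    - {"dx":0,"dy":0,"dz":0,"rx":0,"ry":0,"rz":0}

```text
clock: 2.87
tcp_pos: [0.6205, -0.1317, 0.0962]
orientation: [0.546, 3.091, 0.001]
contact_force: [0.7, 0.8, 0.5]
grip_width: 0.0504
gripper_force: 0.0
```

Call:
send_rows:
  deltas:
    - {"dx":-2,"dy":0,"dz":-3,"rx":0,"ry":0,"rz":0}
    - {"dx":-2,"dy":0,"dz":-3,"rx":0,"ry":0,"rz":0}
    - {"dx":-2,"dy":0,"dz":-3,"rx":0,"ry":0,"rz":0}
    - {"dx":-2,"dy":0,"dz":-3,"rx":0,"ry":0,"rz":0}
    - {"dx":-2,"dy":0,"dz":-3,"rx":0,"ry":0,"rz":0}
  jaw: 5
  newtons: 25

```text
clock: 3.28
tcp_pos: [0.6173, -0.1319, 0.0917]
orientation: [-0.547, -3.094, -0.0]
contact_force: [-2.0, 0.5, 4.6]
grip_width: 0.0213
gripper_force: 24.9
```

Call:
send_rows:
  deltas:
    - {"dx":0,"dy":0,"dz":0,"rx":0,"ry":0,"rz":0}
    - {"dx":0,"dy":0,"dz":0,"rx":0,"ry":0,"rz":0}

```text
clock: 3.45
tcp_pos: [0.6173, -0.1319, 0.0917]
orientation: [-0.547, -3.093, -0.0]
contact_force: [-2.2, 1.3, 5.3]
grip_width: 0.0214
gripper_force: 25.0
```

Run:
```python
import numpy as np
# command offsets along the crank circle, start angle 15 deg, radius 45.5, 24 deg per row clockwise
c=lambda a:45.5*np.array([np.cos(np.radians(a)),np.sin(np.radians(a))])
for call in range(7):
    b=15-120*call;print(call,[tuple((c(b-24*k)-c(b)).round(1)) for k in range(1,6)])
```

```text
0 [(np.float64(1.0), np.float64(-18.9)), (np.float64(-5.8), np.float64(-36.6)), (np.float64(-19.2), np.float64(-49.9)), (np.float64(-36.8), np.float64(-56.7)), (np.float64(-55.7), np.float64(-55.7))]
1 [(np.float64(-16.9), np.float64(8.6)), (np.float64(-28.8), np.float64(23.3)), (np.float64(-33.7), np.float64(41.6)), (np.float64(-30.7), np.float64(60.3)), (np.float64(-20.4), np.float64(76.1))]
2 [(np.float64(15.9), np.float64(10.3)), (np.float64(34.6), np.float64(13.3)), (np.float64(52.8), np.float64(8.4)), (np.float64(67.5), np.float64(-3.5)), (np.float64(76.1), np.float64(-20.4))]
3 [(np.float64(1.0), np.float64(-18.9)), (np.float64(-5.8), np.float64(-36.6)), (np.float64(-19.2), np.float64(-49.9)), (np.float64(-36.8), np.float64(-56.7)), (np.float64(-55.7), np.float64(-55.7))]
4 [(np.float64(-16.9), np.float64(8.6)), (np.float64(-28.8), np.float64(23.3)), (np.float64(-33.7), np.float64(41.6)), (np.float64(-30.7), np.float64(60.3)), (np.float64(-20.4), np.float64(76.1))]
5 [(np.float64(15.9), np.float64(10.3)), (np.float64(34.6), np.float64(13.3)), (np.float64(52.8), np.float64(8.4)), (np.float64(67.5), np.float64(-3.5)), (np.float64(76.1), np.float64(-20.4))]
6 [(np.float64(1.0), np.float64(-18.9)), (np.float64(-5.8), np.float64(-36.6)), (np.float64(-19.2), np.float64(-49.9)), (np.float64(-36.8), np.float64(-56.7)), (np.float64(-55.7), np.float64(-55.7))]
```

Call:
send_rows:
  deltas:
    - {"dx":1,"dy":-19,"dz":0,"rx":0,"ry":0,"rz":0}
    - {"dx":-6,"dy":-36.5,"dz":0,"rx":0,"ry":0,"rz":0}
    - {"dx":-19,"dy":-50,"dz":0,"rx":0,"ry":0,"rz":0}
    - {"dx":-37,"dy":-56.5,"dz":0,"rx":0,"ry":0,"rz":0}
    - {"dx":-55.5,"dy":-55.5,"dz":0,"rx":0,"ry":0,"rz":0}

```text
clock: 3.87
tcp_pos: [0.5633, -0.1866, 0.0917]
orientation: [0.546, 3.09, 0.003]
contact_force: [5.3, 9.2, -0.1]
grip_width: 0.0212
gripper_force: 25.0
```

Call:
send_rows:
  deltas:
    - {"dx":-17,"dy":8.5,"dz":0,"rx":0,"ry":0,"rz":0}
    - {"dx":-29,"dy":23.5,"dz":0,"rx":0,"ry":0,"rz":0}
    - {"dx":-33.5,"dy":41.5,"dz":0,"rx":0,"ry":0,"rz":0}
    - {"dx":-30.5,"dy":60.5,"dz":0,"rx":0,"ry":0,"rz":0}
    - {"dx":-20.5,"dy":76,"dz":0,"rx":0,"ry":0,"rz":0}

```text
clock: 4.28
tcp_pos: [0.54, -0.1119, 0.0916]
orientation: [-0.549, -3.093, 0.002]
contact_force: [0.6, -5.3, 2.5]
grip_width: 0.0212
gripper_force: 25.8
```

Call:
send_rows:
  deltas:
    - {"dx":16,"dy":10.5,"dz":0,"rx":0,"ry":0,"rz":0}
    - {"dx":34.5,"dy":13.5,"dz":0,"rx":0,"ry":0,"rz":0}
    - {"dx":53,"dy":8.5,"dz":0,"rx":0,"ry":0,"rz":0}
    - {"dx":67.5,"dy":-3.5,"dz":0,"rx":0,"ry":0,"rz":0}
    - {"dx":76,"dy":-20.5,"dz":0,"rx":0,"ry":0,"rz":0}

```text
clock: 4.7
tcp_pos: [0.6174, -0.1311, 0.0915]
orientation: [-0.543, -3.092, -0.001]
contact_force: [-11.7, 1.3, 9.9]
grip_width: 0.0215
gripper_force: 26.5
```

The first turn went cleanly, so I'll do the second the same way.

Call:
send_rows:
  deltas:
    - {"dx":1,"dy":-19,"dz":0,"rx":0,"ry":0,"rz":0}
    - {"dx":-6,"dy":-36.5,"dz":0,"rx":0,"ry":0,"rz":0}
    - {"dx":-19,"dy":-50,"dz":0,"rx":0,"ry":0,"rz":0}
    - {"dx":-37,"dy":-56.5,"dz":0,"rx":0,"ry":0,"rz":0}
    - {"dx":-55.5,"dy":-55.5,"dz":0,"rx":0,"ry":0,"rz":0}

```text
clock: 5.12
tcp_pos: [0.5633, -0.1867, 0.0918]
orientation: [0.546, 3.09, 0.004]
contact_force: [5.8, 9.5, 0.0]
grip_width: 0.0215
gripper_force: 25.9
```

Call:
send_rows:
  deltas:
    - {"dx":-17,"dy":8.5,"dz":0,"rx":0,"ry":0,"rz":0}
    - {"dx":-29,"dy":23.5,"dz":0,"rx":0,"ry":0,"rz":0}
    - {"dx":-33.5,"dy":41.5,"dz":0,"rx":0,"ry":0,"rz":0}
    - {"dx":-30.5,"dy":60.5,"dz":0,"rx":0,"ry":0,"rz":0}
    - {"dx":-20.5,"dy":76,"dz":0,"rx":0,"ry":0,"rz":0}

```text
clock: 5.53
tcp_pos: [0.54, -0.1118, 0.0917]
orientation: [-0.549, -3.093, 0.001]
contact_force: [1.4, -7.0, 2.9]
grip_width: 0.0211
gripper_force: 26.3
```

Call:
send_rows:
  deltas:
    - {"dx":16,"dy":10.5,"dz":0,"rx":0,"ry":0,"rz":0}
    - {"dx":34.5,"dy":13.5,"dz":0,"rx":0,"ry":0,"rz":0}
    - {"dx":53,"dy":8.5,"dz":0,"rx":0,"ry":0,"rz":0}
    - {"dx":67.5,"dy":-3.5,"dz":0,"rx":0,"ry":0,"rz":0}
    - {"dx":76,"dy":-20.5,"dz":0,"rx":0,"ry":0,"rz":0}

```text
clock: 5.95
tcp_pos: [0.6175, -0.1311, 0.0915]
orientation: [-0.543, -3.092, -0.001]
contact_force: [-11.9, 1.1, 10.1]
grip_width: 0.0215
gripper_force: 27.0
```

Call:
send_rows:
  deltas:
    - {"dx":1,"dy":-19,"dz":0,"rx":0,"ry":0,"rz":0}
    - {"dx":-2,"dy":-28,"dz":0,"rx":0,"ry":0,"rz":0}
    - {"dx":-2,"dy":-28,"dz":0,"rx":0,"ry":0,"rz":0}
    - {"dx":-2,"dy":-28,"dz":0,"rx":0,"ry":0,"rz":0}

```text
clock: 6.28
tcp_pos: [0.6144, -0.1614, 0.0916]
orientation: [-0.55, -3.092, 0.001]
contact_force: [-4.1, -0.1, 6.3]
grip_width: 0.0217
gripper_force: 26.6
```

Call:
send_rows:
  deltas:
    - {"dx":0,"dy":0,"dz":0,"rx":0,"ry":0,"rz":0}
    - {"dx":0,"dy":0,"dz":0,"rx":0,"ry":0,"rz":0}
    - {"dx":0,"dy":0,"dz":15,"rx":0,"ry":0,"rz":0}
    - {"dx":0,"dy":0,"dz":45,"rx":0,"ry":0,"rz":6}
    - {"dx":0,"dy":0,"dz":70,"rx":0,"ry":0,"rz":12}
  jaw: 50

```text
clock: 6.7
tcp_pos: [0.6151, -0.1595, 0.1615]
orientation: [-0.212, -3.133, 0.001]
contact_force: [0.3, -0.7, -0.2]
grip_width: 0.0498
gripper_force: 0.0
```

Call:
send_rows:
  deltas:
    - {"dx":-1,"dy":33,"dz":0,"rx":0,"ry":0,"rz":6}
    - {"dx":-2,"dy":66,"dz":0,"rx":0,"ry":0,"rz":12}
    - {"dx":-3,"dy":99,"dz":0,"rx":0,"ry":0,"rz":18}
    - {"dx":-4,"dy":132,"dz":0,"rx":0,"ry":0,"rz":24}
    - {"dx":-5,"dy":163,"dz":0,"rx":0,"ry":0,"rz":28.5}

```text
clock: 7.12
tcp_pos: [0.6103, 0.0054, 0.1613]
orientation: [-0.567, 3.089, 0.001]
contact_force: [0.3, 0.5, 0.2]
grip_width: 0.0498
gripper_force: 0.0
```

Call:
send_rows:
  deltas:
    - {"dx":0,"dy":0,"dz":0,"rx":0,"ry":0,"rz":0}
    - {"dx":0,"dy":0,"dz":0,"rx":0,"ry":0,"rz":0}
    - {"dx":0,"dy":0,"dz":0,"rx":0,"ry":0,"rz":0}

```text
clock: 7.37
tcp_pos: [0.6104, 0.0027, 0.1612]
orientation: [0.557, -3.092, 0.001]
contact_force: [-0.0, -0.2, -0.9]
grip_width: 0.0502
gripper_force: 0.0
```

Run:
```python
from h import *
s=r.get_obs();print(s["tcp_pos"],s["joints"]);M=R.from_rotvec(s["orientation"]).as_matrix();print(np.degrees(np.arctan2(M[1,1],M[0,1])),M[:,2])
o=r.grab_frame("wrist");cv2.imwrite("pics/w3.png",o["frame"]);P=wpts(o);H=cv2.cvtColor(o["frame"],cv2.COLOR_BGR2HSV).astype(int).reshape(-1,3)
A=P.reshape(-1,3);m=(A[:,2]>.097)&(A[:,2]<.11)&(np.hypot(A[:,0]-.61,A[:,1])<.04);q=A[m]
print(len(q),q.mean(0), cv2.minAreaRect((q[:,:2]*1000).astype(np.float32)))
```

```text
[0.61039353 0.00274023 0.16116727] [-0.26543871  0.46210664  0.20973397  1.80279987 -0.11906532  0.88895377
  1.925433  ]
110.42832438955385 [ 4.09590798e-05 -5.98293286e-04 -9.99999820e-01]
1969 [0.60758991 0.00167027 0.10231814] ((609.0537719726562, 2.1887636184692383), (47.54948043823242, 13.816664695739746), 20.249889373779297)
```

View pics/w3.png

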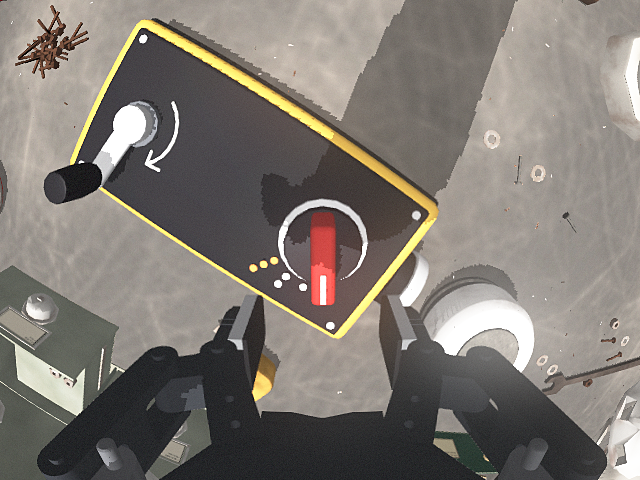

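The bar is centred between the fingers and lined up with them (320,255); the white line points at the rest mark. Now I'll lower and grip.

Call:
send_rows:
  deltas:
    - {"dx":-1,"dy":0,"dz":-25,"rx":0,"ry":0,"rz":0}
    - {"dx":-1,"dy":0,"dz":-50,"rx":0,"ry":0,"rz":0}
    - {"dx":-1,"dy":0,"dz":-68,"rx":0,"ry":0,"rz":0}
    - {"dx":-1,"dy":0,"dz":-73,"rx":0,"ry":0,"rz":0}
    - {"dx":-1,"dy":0,"dz":-73,"rx":0,"ry":0,"rz":0}
  jaw: 40

```text
clock: 7.83
tcp_pos: [0.6083, 0.0015, 0.0869]
orientation: [0.554, -3.089, 0.001]
contact_force: [-0.3, 0.5, -0.1]
grip_width: 0.0399
gripper_force: 0.0
```

Call:
send_rows:
  deltas:
    - {"dx":0,"dy":0,"dz":0,"rx":0,"ry":0,"rz":0}
    - {"dx":0,"dy":0,"dz":0,"rx":0,"ry":0,"rz":0}
    - {"dx":0,"dy":0,"dz":0,"rx":0,"ry":0,"rz":0}
    - {"dx":0,"dy":0,"dz":0,"rx":0,"ry":0,"rz":0}
    - {"dx":0,"dy":0,"dz":0,"rx":0,"ry":0,"rz":0}
  jaw: 0
  newtons: 60

```text
clock: 8.25
tcp_pos: [0.6103, 0.0031, 0.0899]
orientation: [-0.557, 3.089, -0.0]
contact_force: [-1.1, 0.4, 6.3]
grip_width: 0.013
gripper_force: 60.4
```

Call:
send_rows:
  deltas:
    - {"dx":0,"dy":0,"dz":0,"rx":0,"ry":0,"rz":-7}
    - {"dx":0,"dy":0,"dz":0,"rx":0,"ry":0,"rz":-14}
    - {"dx":0,"dy":0,"dz":0,"rx":0,"ry":0,"rz":-21}
    - {"dx":0,"dy":0,"dz":0,"rx":0,"ry":0,"rz":-28}
    - {"dx":0,"dy":0,"dz":0,"rx":0,"ry":0,"rz":-35}

```text
clock: 8.67
tcp_pos: [0.6102, 0.0029, 0.0899]
orientation: [0.407, 3.113, 0.001]
contact_force: [-1.0, -1.0, 6.4]
grip_width: 0.0128
gripper_force: 60.5
```

Call:
send_rows:
  deltas:
    - {"dx":0,"dy":0,"dz":0,"rx":0,"ry":0,"rz":-7}
    - {"dx":0,"dy":0,"dz":0,"rx":0,"ry":0,"rz":-14}
    - {"dx":0,"dy":0,"dz":0,"rx":0,"ry":0,"rz":-21}
    - {"dx":0,"dy":0,"dz":0,"rx":0,"ry":0,"rz":-28}
    - {"dx":0,"dy":0,"dz":0,"rx":0,"ry":0,"rz":-34}

```text
clock: 9.08
tcp_pos: [0.6101, 0.0027, 0.0899]
orientation: [1.299, 2.858, 0.001]
contact_force: [-3.0, -0.8, 7.1]
grip_width: 0.0127
gripper_force: 60.6
```

Call:
send_rows:
  deltas:
    - {"dx":0,"dy":0,"dz":0,"rx":0,"ry":0,"rz":0}
    - {"dx":0,"dy":0,"dz":0,"rx":0,"ry":0,"rz":0}
    - {"dx":0,"dy":0,"dz":0,"rx":0,"ry":0,"rz":0}
    - {"dx":0,"dy":0,"dz":0,"rx":0,"ry":0,"rz":0}
    - {"dx":0,"dy":0,"dz":0,"rx":0,"ry":0,"rz":0}

```text
clock: 9.5
tcp_pos: [0.6101, 0.0027, 0.0899]
orientation: [1.291, 2.862, 0.001]
contact_force: [-2.4, -1.6, 7.6]
grip_width: 0.0131
gripper_force: 60.8
```

Run:
```python
from h import *
s=r.get_obs();print(s["tcp_pos"],s["joints"],s["moment"]);M=R.from_rotvec(s["orientation"]).as_matrix();print(np.degrees(np.arctan2(M[1,1],M[0,1])),M[:,2])
a=[r.grab_frame(n) for n in("wrist","scene","side")]
W=wpts(a[0]).reshape(-1,3);H=cv2.cvtColor(a[0]["frame"],cv2.COLOR_BGR2HSV).astype(int).reshape(-1,3)
m=(W[:,2]>.066)&(W[:,2]<.11)&(np.hypot(W[:,0]-.61,W[:,1])<.035)&((H[:,0]<8)|(H[:,0]>172))&(H[:,1]>150);q=W[m]
print(m.sum(),cv2.minAreaRect((q[:,:2]*1000).astype(np.float32)))
f=a[0]["frame"][130:370,160:480];g=a[2]["frame"][200:320,230:430]
c=np.zeros((480,800,3),np.uint8);c[:360,:480]=cv2.resize(f,(480,360));c[:192,480:]=cv2.resize(g,(320,192));c[200:440,480:]=cv2.resize(a[1]["frame"][180:360,230:470],(320,240));cv2.imwrite("pics/e.png",c)
```

```text
[0.61005721 0.0026893  0.0898738 ] [-0.47467353  0.60059977  0.50259709  1.86406983 -0.39924024  0.77579654
  0.96673708] [-0.2543441   0.61888162  0.11846035]
41.462590088127776 [ 1.87635488e-03  7.70180038e-05 -9.99998237e-01]
4222 ((602.4564819335938, -2.68109130859375), (31.504636764526367, 48.39167785644531), 41.05302429199219)
```

View pics/e.png

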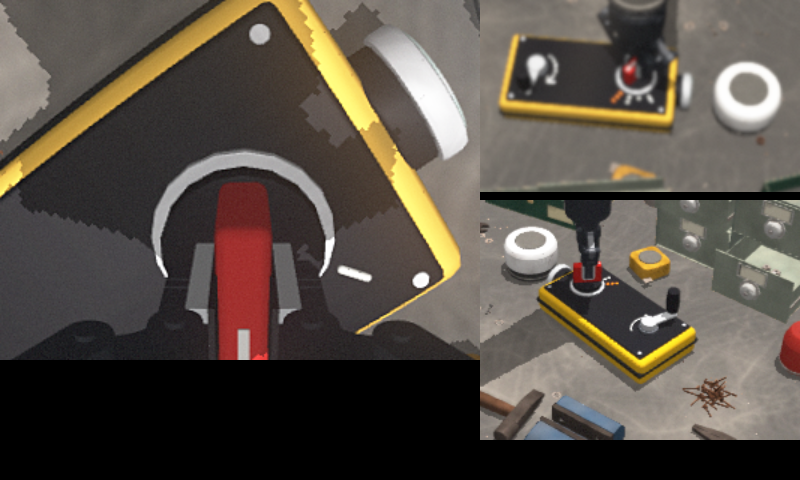

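The bar turned about 69° (1.20 rad) with the fingers without slipping, and the measured moment of 0.118 N m matches the spring at the third click. The loose items are where they were. I'll hold a little longer and hand in.

Call:
send_rows:
  deltas:
    - {"dx":0,"dy":0,"dz":0,"rx":0,"ry":0,"rz":0}
    - {"dx":0,"dy":0,"dz":0,"rx":0,"ry":0,"rz":0}
    - {"dx":0,"dy":0,"dz":0,"rx":0,"ry":0,"rz":0}
    - {"dx":0,"dy":0,"dz":0,"rx":0,"ry":0,"rz":0}

```text
clock: 9.98
tcp_pos: [0.6101, 0.0027, 0.0899]
orientation: [1.291, 2.862, 0.001]
contact_force: [-2.9, -1.5, 7.6]
grip_width: 0.0131
gripper_force: 60.8
```

```bash
python3 -c "
from bench import r
print(r.hand_in())"
```

```text
the job is handed in; nothing more can be done
None
```

I wound the crank about 2.1 turns clockwise and handed the job in at about 10 s while holding the dial at its third click (about 1.20 rad, 60 N grip); the cap and tape looked unmoved in the last pictures, the arm never went near the pliers, and the hand-in returned no verdict.

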